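# Turn a trolley wheel by its spokes to bring the valve to the top

## Task

A parts trolley's wheel is clamped face-up on the sloping service stand and must be pumped up: turn it, by pushing one spoke after another with the fingertips, until its valve stem is at 12 o'clock, straight up the slope from the hub, and leave it at rest there. Draw the fingers back out of the wheel between pushes, keep off the tyre and the valve stem, and leave the tools and parts around it where they are.

Things in the scene. Friction and masses are not known exactly. Their poses are not given: they have to be found in the camera images.
- hub (a point): Hub centre of the trolley wheel, 155 mm above the table. The wheel plane slopes 30 degrees from the table, its face looking up and to the robot's right, more or less. Fixed axes, not turning with the wheel: x up the slope in the wheel plane (12 o'clock), y in that plane to the left of one facing the wheel (roughly towards the robot), z out of the face. Hub cylinder: 44 mm across, z -26 to +17 mm.
- wheel (a joint): Wheel angle, rad: 0 or a whole number of turns with the valve stem at the top; grows anticlockwise seen facing the wheel (top to left). Turns endlessly either way; friction about 0.16 N m, stays where left. Five straight aluminium spokes at 36, 108, 180, 252, 324 degrees from the stem: 12 mm wide, bare from 22 to 98 mm radius, from hub z -7 to +9 mm (front); open gaps between.
- stem (a point): Middle of the valve stem, 82 mm from the hub centre; turns with the wheel. A black rod 12 mm thick that sticks out from the inside of the rim (98 mm radius) towards the hub, to 65 mm radius, midway between two spokes, in the wheel plane.
- tyre: Black tyre, turns with the wheel; origin at the hub centre. 103 to 141 mm radius, hub z -19 to +19 mm. The aluminium rim inside it reaches in to 98 mm radius.
- valve: The valve stem as a part of the wheel; origin at the hub centre (see stem for where it is).
- fork: Fixed grey clamp frame, origin and axes as hub. A bar 24 mm wide (x) crosses the front from left to right through the axle at z +20 to +28 mm (axle head to +34 mm); a like bar behind at -40 to -50 mm. Posts at y = +-166 mm join them. Nothing else is before or behind the spokes.
- stand: Fixed stand; origin on the table straight below the hub. Its place and yaw vary; its x axis, up which the slope rises, points roughly to the robot's left (world +y). Plywood base plate 350 by 360 mm, top at 12 mm, from x -200 to +150 mm; side cheeks at y = +-168 mm.
- nut: Round steel axle nut, 28 mm across, 12 mm high, on the front strip of the stand's base plate; origin at the middle of its underside. Bystander, not part of the job.
- bearing: Steel ring bearing, 36 mm across, 11 mm high, on the front strip of the stand's base plate; origin at the middle of its underside. Bystander, not part of the job.
- screwdriver: Screwdriver 190 mm long lying before the stand's low front edge; origin under it, x along its length. Bystander, not part of the job.
- wrench: Wrench 170 mm long lying behind the stand's high side; origin under it, x along its length. Bystander, not part of the job.
- bottle: Small white bottle, 34 mm across, 85 mm high, on the front strip of the base plate at its +y end; origin at the middle of its underside. Bystander, not part of the job.
- can: Aluminium can, 52 mm across, 100 mm high, behind the stand's high side; origin at the middle of its underside. Bystander, not part of the job.
- gauge: Tyre pressure gauge: black disc 56 mm across, 24 mm high, with a brass nozzle, on the table near the stand's low front edge; origin at the middle of its underside. Bystander, not part of the job.

How it is judged:
By the outcome, as a careful person would: the job done as asked, in the order asked, and still so for the second after the job is handed in, with the robot touching nothing.
It also fails if it takes over 48 s, if anything falls off the work surface, if the arm or the gripper's body presses on something with over 40 N, if the wrist force passes 120 N, or if a joint passes its speed limit or range.

## Robot

A 6-joint arm with a two-finger parallel gripper is mounted at the origin on the work surface. World frame = base frame: x ahead of the robot, y to its left, z up, the work surface at z = 0. Lengths are in m, angles in rad, forces in N, time in s.
With the tool pointing down it reaches from about 0.3 to 0.775 m from the base axis. Payload 14.6 kg.
Tool frame: the origin (TCP) lies midway between the tips of the shut fingers; the grasp point (between the pads) lies r.grip_point_offset behind it (r.grip_point_offset is the distance from the TCP to the grasp point, in m); z points along the fingers, y is the line along which they close (so a half turn about z gives the same grasp; the last joint's range is limited). The gripper opens to 85 mm and grips with 20 to 120 N. Pads are 22 mm wide; open, the fingers measure 114 mm over their backs; the gripper's body (76 mm by 85 mm) begins 54 mm behind the grasp point. The pads swing forward as they close: fully open they stand 13 mm farther back than shut.
Start: joints at [1.145, 0.3, 1.521, -0, 1.321, -0.067], TCP at [0.193, 0.515, 0.231] pointing down, gripper open.
Joint ranges: [-3.03, 3.03], [-0.79, 2.21], [0.23, 2.52], [-1.04, 4.18], [0, 3.07], [-2.55, 2.55]. Speed limits (rad/s): [2.22, 2.22, 2.57, 3.14, 3.14, 3.14].

## Interface

Orientations are given as [roll, pitch, yaw] about the fixed x, y, z axes, in that order (R = Rz(yaw) Ry(pitch) Rx(roll)).
In Python, from bench import r, imaging, order gives the robot as it stands. The module is installed in compiled form; this text tells all that it offers.
- The arm moves only by the shell command python3 -m jog 'ROWS' [FORCE]. ROWS is JSON, a list that holds one entry, the list of rows, each a list of 7 numbers: the closure in counts, from 0 (fully open) to 255 (shut), then the shift along the world's x, y, z in m, then the turn, a rotation vector about the world's x, y, z in rad. In form: [[[jaw, tx, ty, tz, wx, wy, wz], ...]]. A call has 1 to 8 rows; each row shifts and turns the commanded pose from where the row before left it; what a row does not reach is not made up. A row lasts 1/10 s, in which the tool goes at most 50 mm and 8.59 degrees, less where a joint would pass 70% of its speed; a pose out of reach is approached as far as the arm can. A call with a gripper value outside its range is refused whole. The fingers move at their own pace and stop on an object; FORCE is the grip in N (left out, the last holds). Time passes only in rows, so rows that do not move let the fingers close. It gives the time, the measured TCP pose, the force, the opening and the grip force at its end, in the units of the state.
- r.observe(): the state, without advancing time (a new reading comes with each control period).
- imaging.get_image(name): name is "side" or "top" or "wrist"; returns the picture (420x560x3 uint8, red, green, blue); there is no depth.
- imaging.camera_params(name): a dict with "fx", "fy", "cx", "cy" (pixels), "world_to_cam" (4x4, takes a point from world to camera coordinates). Camera axes: x right, y down, z forward; pixel columns grow to the right and rows downward; lengths in m; the calibration is good to about 2 mm. A picture is of the moment at which its call begins: read the wrist's pose just before it. camera_params takes no time and is no camera call; for the wrist camera it gives the pose at the moment of the call.
- order.close_job(): hands the job in; it is judged then, once.
The state is a dict: "clock": time; "joints": joint angles; "qvel": joint speeds; "joint_efforts": joint torques, N m; "tool_pos": TCP position; "tcp_rot": TCP orientation; "contact_force": force on the tool from outside, world axes, zero at the start; "ft_torque": the same for the moment, N m; "gripper_width": finger opening in m; "finger_force": force on a finger pad.
Only numpy, scipy, OpenCV 4.12 (cv2) and the standard library are available. Lean on these libraries where they do the work, as an engineer would, in place of code of your own. Each camera call takes 0.05 s, during which the arm holds its last target. There are 200 camera calls.

## Working session

There is one attempt and no reset: what is moved stays moved. The work goes in short steps, Python scripts to look and compute and a shell command to move; the robot and the scene stay as the last step left them, time stands still between calls to the robot, and variables do not carry over. Pictures are saved under pics/ and viewed, at most 10 in all, crops included, and the job is handed in when it is done.

```bash
mkdir -p pics; python3 - <<'E'
from bench import r,imaging,order
import cv2,numpy as np
s=r.observe();print(s['clock'],s['tool_pos'],s['tcp_rot'],r.grip_point_offset)
a=[]
for n in("top","side"):
    im=imaging.get_image(n);cv2.imwrite(f'pics/{n}0.png',im[:,:,::-1]);
    p=imaging.camera_params(n);print(n,p['fx'],p['cx'],p['cy'],np.round(p['world_to_cam'],3).tolist())
E
```

```text
0.0 [0.19304412 0.51475173 0.23071186] [-3.14041363e+00 -3.37068912e-05  2.78279033e+00] 0.0187
top 408.5202217637249 289.7719196227488 206.79449396965617 [[-0.022, -1.0, -0.004, -0.017], [-0.992, 0.023, -0.128, 0.539], [0.128, 0.001, -0.992, 1.057], [0.0, 0.0, 0.0, 1.0]]
side 458.8036952398159 276.0070189928211 205.5203623820259 [[0.992, -0.127, 0.016, -0.527], [-0.081, -0.721, -0.688, 0.149], [0.099, 0.681, -0.726, 0.944], [0.0, 0.0, 0.0, 1.0]]
```

View pics/top0.png

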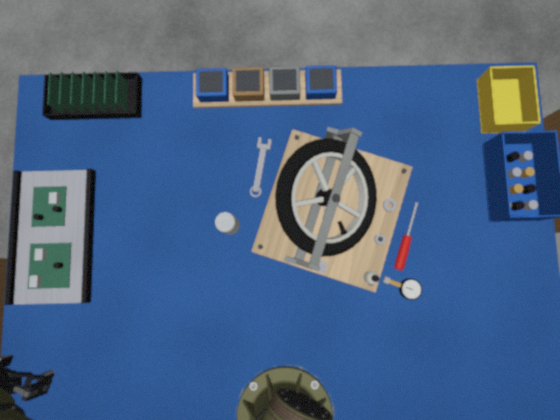

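View pics/side0.png

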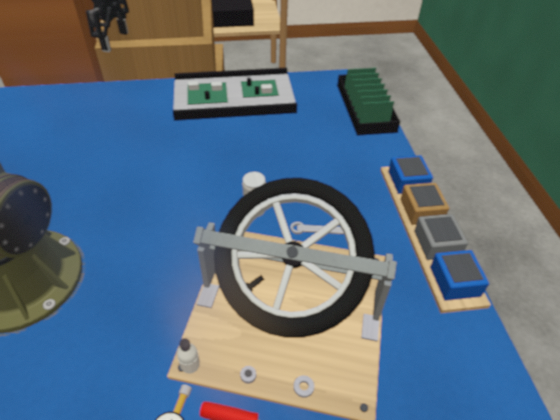

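Top: hub at about (323,198), stem (341,227), plate corners near (293,130), (411,166), (377,292), (253,252). Side: hub (292,253), stem (257,283), to the lower left of the hub.

```bash
cat > h.py <<'E'
from bench import r,imaging,order
import cv2,numpy as np
from scipy.spatial.transform import Rotation as Ro
def ray(n,px,P=None):
    P=P or imaging.camera_params(n);T=np.array(P['world_to_cam'])
    d=np.array([(px[0]-P['cx'])/P['fx'],(px[1]-P['cy'])/P['fy'],1.])
    return -T[:3,:3].T@T[:3,3],T[:3,:3].T@d
def onplane(n,px,p0,nrm,P=None):
    o,d=ray(n,px,P);return o+d*(np.dot(nrm,np.array(p0)-o)/np.dot(nrm,d))
def proj(n,X,P=None):
    P=P or imaging.camera_params(n);T=np.array(P['world_to_cam']);c=X@T[:3,:3].T+T[:3,3]
    return np.stack([P['fx']*c[...,0]/c[...,2]+P['cx'],P['fy']*c[...,1]/c[...,2]+P['cy']],-1)
def tri(a,b):
    (o,d),(p,e)=a,b;A=np.stack([d,-e],1);t=np.linalg.lstsq(A,p-o,rcond=None)[0]
    x,y=o+t[0]*d,p+t[1]*e;return (x+y)/2,np.linalg.norm(x-y)
def axes(yaw):
    s=np.array([np.cos(yaw),np.sin(yaw),0]);z=np.array([0,0,1.]);c,k=np.cos(np.pi/6),.5
    X=c*s+k*z;Z=-k*s+c*z;return np.stack([X,np.cross(Z,X),Z],1)
E
python3 - <<'E'
from h import *
im=cv2.imread('pics/top0.png');hsv=cv2.cvtColor(im,cv2.COLOR_BGR2HSV)
m=cv2.inRange(hsv,(8,40,110),(28,170,255));m[:115]=0;m[:,:240]=0;m[:,430:]=0;m[310:]=0
pts=cv2.findNonZero(m);hull=cv2.convexHull(pts);q=cv2.approxPolyDP(hull,12,True)[:,0]
rc=cv2.boxPoints(cv2.minAreaRect(pts))
for nm,Q in(('approx',q),('box',rc)):
    W=np.array([onplane('top',p,(0,0,.012),(0,0,1)) for p in Q]);print(nm,Q.tolist(),W.round(3)[:,:2].tolist())
    print(np.linalg.norm(W-np.roll(W,-1,0),axis=1).round(3),W.mean(0))
print('axlehead',tri(ray('top',(324,198)),ray('side',(292,253))))
for n,b in(('top',(260,110,420,290)),('side',(180,160,410,400))):
    pass
a=cv2.imread('pics/top0.png')[110:300,240:420];b=cv2.imread('pics/side0.png')[170:350,190:410]
cv2.imwrite('pics/c.png',np.hstack([cv2.resize(a,(380,400),interpolation=2),cv2.resize(b,(420,400),interpolation=2)]))
E
```

```text
approx [[410, 167], [399, 287], [252, 250], [293, 130]] [[0.645, -0.363], [0.32, -0.315], [0.427, 0.075], [0.758, -0.043]]
[0.328 0.404 0.352 0.34 ] [ 0.53757837 -0.16132999  0.012     ]
box [[251.43109130859375, 251.77793884277344], [291.00146484375, 128.12046813964844], [435.70391845703125, 174.4252471923828], [396.133544921875, 298.08270263671875]] [[0.422, 0.077], [0.764, -0.037], [0.623, -0.433], [0.292, -0.305]]
[0.36  0.42  0.355 0.404] [ 0.52499403 -0.17461697  0.012     ]
axlehead (array([ 0.54342355, -0.11173606,  0.14764065]), np.float64(0.0006063343282152437))
```

View pics/c.png

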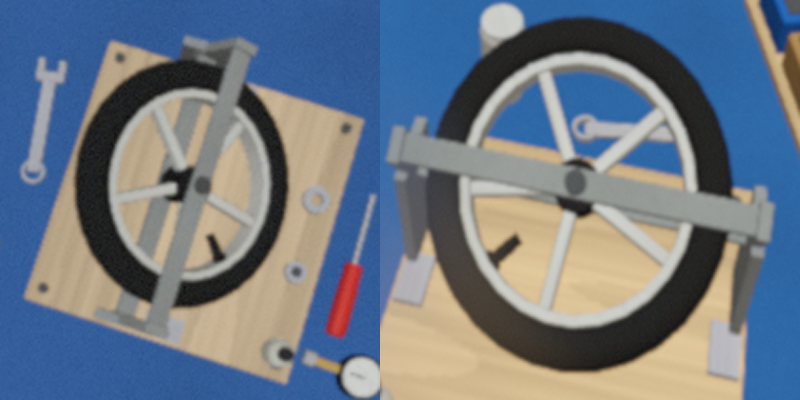

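```bash
python3 - <<'E'
from h import *
A=axes(1.23)
ct=lambda x,y:(x/380*180+240,y/400*190+110); cs=lambda x,y:((x-380)/420*220+190,y/400*180+170)
H,e=tri(ray('top',ct(203,186)),ray('side',cs(575,180)));print('head',H,e)
hub=H-A[:,2]*.034;print('hub',hub)
h2=np.array([.542,-.125,.155])
for h in(hub,h2):
  for nm,n,p,z in(('stem','side',cs(506,249),0),('stem','top',ct(215,250),0),('sp','side',cs(548,95),.009),('sp','side',cs(558,255),.009),('sp','side',cs(490,188),.009),('sp','side',cs(640,130),.009),('sp','side',cs(635,238),.009)):
    q=A.T@(onplane(n,p,h+A[:,2]*z,A[:,2])-h);print(nm,n,q.round(3),np.degrees(np.arctan2(q[1],q[0])).round(1),np.hypot(q[0],q[1]).round(3))
# rim centre from tyre ellipse in side
E
```

```text
head [ 0.53727848 -0.13653588  0.18579985] 0.0013873385636922928
hub [ 0.54296052 -0.12051357  0.15635499]
stem side [-0.06   0.054 -0.   ] 137.9 0.081
stem top [-0.065  0.057 -0.   ] 138.9 0.086
sp side [0.066 0.039 0.009] 30.3 0.077
sp side [-0.056  0.006  0.009] 174.1 0.056
sp side [-0.017  0.077  0.009] 102.1 0.079
sp side [ 0.053 -0.05   0.009] -43.2 0.073
sp side [-0.031 -0.059  0.009] -117.3 0.067
stem side [-0.055  0.054  0.   ] 135.4 0.078
stem top [-0.06   0.058  0.   ] 136.1 0.083
sp side [0.071 0.039 0.009] 29.0 0.081
sp side [-0.051  0.006  0.009] 173.1 0.052
sp side [-0.012  0.077  0.009] 98.8 0.078
sp side [ 0.057 -0.049  0.009] -40.6 0.076
sp side [-0.026 -0.059  0.009] -114.0 0.064
```

The crop shows the stem lower left of the hub, at crop (215,250) top and (506,249) side. That gives a wheel angle of about 138°, so it needs a clockwise turn of that much. I'll go up and across, tilting and shutting the fingers on the way.

```bash
cat >> h.py <<'E'
HUB=np.array([.5425,-.122,.1555]);YAW=1.23
def W(*q):return HUB+axes(YAW)@np.array(q)
def goto(*q):
    s=r.observe();A=axes(YAW);R=Ro.from_euler('xyz',s['tcp_rot']);D=Ro.from_matrix(np.stack([A[:,1],A[:,0],-A[:,2]],1))
    print(round(s['clock'],2),'now(hub mm)',(1e3*A.T@(s['tool_pos']-HUB)).round(1),'todo mm',(1e3*(W(*q)-s['tool_pos'])).round(1),'rot',(D*R.inv()).as_rotvec().round(3),'F',np.round(s['contact_force'],1),'w',round(s['gripper_width'],3))
E
python3 -m jog '[[[255,0,0,0.04,0,0,0],[255,0.02,-0.02,0.04,0,0,0],[255,0.04,-0.02,0.02,0,0,0],[255,0.04,-0.03,0.0,0,0,0],[255,0.04,-0.03,0,0,0,0],[255,0.03,-0.04,0,0,0,0],[255,0.03,-0.04,0,0,0,0],[255,0.03,-0.04,0,0,0,0]]]'
python3 -c "
from h import *
goto(.04,.058,.13)"
```

```text
clock: 0.9
tool_pos: [0.4239, 0.2931, 0.331]
tcp_rot: [-3.141, -0.0, 2.783]
contact_force: [0.8, 0.2, 0.3]
gripper_width: -0.0001
finger_force: 0.0
0.9 now(hub mm) [392.3 250.5 -23.8] todo mm [  53.7 -424.4  -43. ] rot [ 0.492 -0.18   0.017] F [0.8 0.2 0.3] w -0.0
```

```bash
python3 -m jog '[[[255,0.01,-0.045,0,0,0,0],[255,0.01,-0.045,0,0.06,-0.02,0],[255,0.01,-0.045,0,0.07,-0.03,0],[255,0.01,-0.045,0,0.07,-0.03,0],[255,0.01,-0.045,0,0.07,-0.03,0],[255,0,-0.045,0,0.07,-0.03,0],[255,0,-0.045,0,0.07,-0.02,0],[255,0,-0.045,0,0.07,-0.02,0.017]]]'
python3 -c "
from h import *
goto(.04,.058,.13)"
```

```text
clock: 1.7
tool_pos: [0.4726, -0.0668, 0.3317]
tcp_rot: [2.626, 0.002, 2.797]
contact_force: [0.9, 1.2, -0.2]
gripper_width: 0.0001
finger_force: 0.0
1.7 now(hub mm) [112.9  84.3 138.2] todo mm [  5.1 -64.4 -43.6] rot [ 0.008 -0.001  0.003] F [ 0.9  1.2 -0.2] w 0.0
```

```bash
python3 -m jog '[[[255,0,-0.03,-0.005,0.004,0,0],[255,0.005,-0.034,-0.02,0.004,0,0],[255,0,0,-0.018,0,0,0],[255,0,0,0,0,0,0]]]'
python3 -c "
from h import *
goto(.04,.058,.13)
s=r.observe();P=imaging.camera_params('wrist');im=imaging.get_image('wrist');cv2.imwrite('pics/w1.png',im[:,:,::-1])
print(P['fx'],proj('wrist',np.array([W(0,0,.034),W(-.06,.055,0),W(0,.166,.028),W(0,-.166,.028),W(.098,0,.0)]),P).round(0))
import pickle;pickle.dump(P,open('P1','wb'))"
```

```text
clock: 2.1
tool_pos: [0.4775, -0.1294, 0.2858]
tcp_rot: [2.62, -0.007, 2.796]
contact_force: [0.4, 0.2, 0.5]
gripper_width: 0.0
finger_force: 0.0
2.1 now(hub mm) [ 40.3  58.8 127.2] todo mm [ 0.2 -1.8  2.3] rot [-0.    -0.008  0.005] F [0.4 0.2 0.5] w 0.0
319.27205732532065 [[228. 280.]
 [163. 205.]
 [216.  65.]
 [238. 420.]
 [338. 260.]]
```

View pics/w1.png

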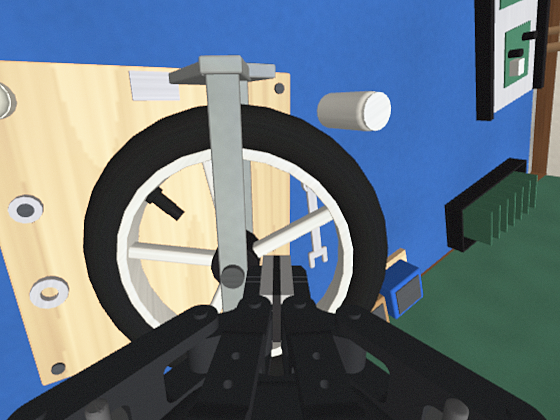

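The axle head is at (232,277), the stem at (163,203), and spokes run to (130,252) and (330,212). This agrees with my estimate to a few mm.

```bash
python3 - <<'E'
from h import *
import pickle
P=pickle.load(open('P1','rb'));A=axes(YAW)
q=A.T@(onplane('wrist',(232,277),W(0,0,.034),A[:,2],P)-HUB);print('head',q.round(4))
for p,z in(((163,203),0),((150,190),0),((181,216),0),((134,252),.009),((329,213),.009),((270,245),.009)):
    v=A.T@(onplane('wrist',p,W(0,0,z),A[:,2],P)-HUB)
    for o in(v,v-q):print(p,o.round(3),np.degrees(np.arctan2(o[1],o[0])).round(1),np.hypot(*o[:2]).round(3))
goto(.043,.06,.04)
E
```

```text
head [0.0033 0.0024 0.034 ]
(163, 203) [-0.06   0.057 -0.   ] 136.1 0.083
(163, 203) [-0.063  0.055 -0.034] 138.9 0.084
(150, 190) [-0.07   0.069  0.   ] 135.1 0.098
(150, 190) [-0.073  0.067 -0.034] 137.5 0.099
(181, 216) [-0.045  0.045 -0.   ] 135.0 0.064
(181, 216) [-0.048  0.043 -0.034] 138.5 0.064
(134, 252) [-0.088  0.014  0.009] 170.9 0.089
(134, 252) [-0.091  0.012 -0.025] 172.7 0.092
(329, 213) [0.086 0.05  0.009] 29.9 0.1
(329, 213) [ 0.083  0.047 -0.025] 29.7 0.096
(270, 245) [0.035 0.02  0.009] 29.7 0.04
(270, 245) [ 0.032  0.018 -0.025] 29.1 0.036
2.15 now(hub mm) [ 41.7  58.6 128.5] todo mm [ 13.9  43.3 -76. ] rot [ 0.001 -0.005  0.004] F [0.4 0.3 0. ] w -0.0
```

```bash
sed -i 's/^HUB=.*/YAW=1.23;HUB=np.array([.5425,-.122,.1555])+axes(YAW)@np.array([.002,.001,0])/' h.py
python3 -m jog '[[[255,0.004,0.015,-0.025,0,0,0],[255,0.005,0.015,-0.025,0,0,0],[255,0.005,0.015,-0.025,0,0,0],[255,0,0,0,0,0,0]]]'
python3 -c "
from h import *
goto(.043,.06,-.004)"
```

```text
clock: 2.55
tool_pos: [0.4916, -0.0818, 0.212]
tcp_rot: [2.621, -0.006, 2.8]
contact_force: [0.5, -0.3, 0.6]
gripper_width: -0.0003
finger_force: 0.0
2.55 now(hub mm) [44.3 60.4 38.4] todo mm [  7.1  18.8 -37.4] rot [ 0.001 -0.006  0.   ] F [ 0.5 -0.3  0.6] w -0.0
```

```bash
python3 -m jog '[[[255,0.002,0.006,-0.012,0,0,0],[255,0.002,0.007,-0.013,0,0,0],[255,0.003,0.006,-0.012,0,0,0],[255,0,0,0,0,0,0]]]'
python3 -c "
from h import *
goto(.06,.03,-.004)"
```

```text
clock: 2.95
tool_pos: [0.4991, -0.0645, 0.1756]
tcp_rot: [2.621, -0.004, 2.798]
contact_force: [-0.1, -0.0, -0.7]
gripper_width: -0.0002
finger_force: 0.0
2.95 now(hub mm) [42.4 59.1 -2.5] todo mm [32.8  5.3  7.5] rot [ 0.002 -0.004  0.003] F [-0.1 -0.  -0.7] w -0.0
```

```bash
python3 -m jog '[[[255,0.0136,0.0025,0.004,0,0,0],[255,0.013,0.001,0.003,0,0,0],[255,0.0137,0,0.0025,0,0,0],[255,0.013,-0.002,0.0015,0,0,0],[255,0.0125,-0.0035,0.0005,0,0,0],[255,0.012,-0.005,-0.0005,0,0,0],[255,0.0105,-0.0065,-0.0015,0,0,0],[255,0.009,-0.008,-0.0025,0,0,0]]]'
python3 -c "
from h import *
goto(.043,-.056,-.004)"
```

```text
clock: 3.75
tool_pos: [0.5968, -0.0868, 0.1841]
tcp_rot: [2.621, -0.002, 2.798]
contact_force: [-3.6, 1.3, 1.3]
gripper_width: 0.0001
finger_force: 1.6
3.75 now(hub mm) [ 56.8 -40.4  -0.9] todo mm [ 11.2 -15.   -9.6] rot [ 0.002 -0.003  0.002] F [-3.6  1.3  1.3] w 0.0
```

```bash
python3 -m jog '[[[255,0.0043,-0.006,-0.0025,0,0,0],[255,0.0043,-0.006,-0.0025,0,0,0],[255,0,0,0,0,0,0],[255,-0.003,0.003,0.001,0,0,0],[255,-0.0025,-0.007,0.013,0,0,0],[255,-0.0025,-0.007,0.013,0,0,0],[255,-0.0025,-0.007,0.013,0,0,0],[255,-0.0025,-0.007,0.013,0,0,0]]]'
python3 -c "
from h import *
goto(-.036,-.054,.05)
P=imaging.camera_params('wrist');im=imaging.get_image('wrist');im2=imaging.get_image('side')
cv2.imwrite('pics/w2.png',np.hstack([im[:,:400],im2[150:,180:580]]if 0 else [cv2.resize(im,(400,300)),cv2.resize(im2[140:365,160:460],(400,300))])[:,:,::-1])
import pickle;pickle.dump(P,open('P2','wb'))"
```

```text
clock: 4.55
tool_pos: [0.5919, -0.1244, 0.2332]
tcp_rot: [2.622, -0.001, 2.797]
contact_force: [0.0, 0.4, 0.2]
gripper_width: 0.0001
finger_force: 0.0
4.55 now(hub mm) [ 49.2 -48.3  60.1] todo mm [-17.6 -66.6 -51.4] rot [ 0.003 -0.002  0.003] F [0.  0.4 0.2] w 0.0
```

View pics/w2.png

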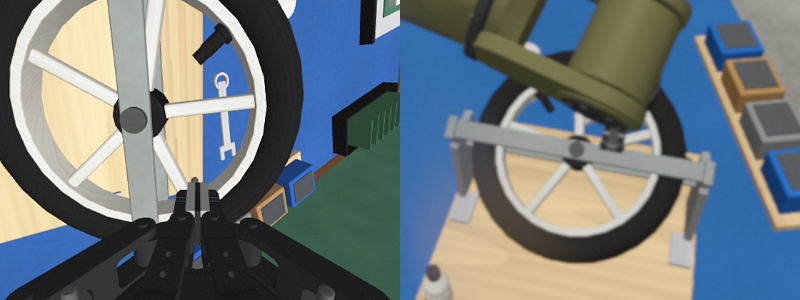

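The wrist half shows the stem at (211,44), the head at (133,120), and spokes to (32,57), (74,183) and (250,102).

```bash
python3 - <<'E'
from h import *
import pickle
P=pickle.load(open('P2','rb'));A=axes(YAW)
for p,z in(((133,120),.034),((211,44),0),((32,57),.009),((74,183),.009),((250,102),.009)):
    v=A.T@(onplane('wrist',np.array(p)*1.4,W(0,0,z),A[:,2],P)-HUB)
    print(p,v.round(4),np.degrees(np.arctan2(v[1],v[0])).round(1),np.hypot(*v[:2]).round(3))
E
```

```text
(133, 120) [0.002  0.0002 0.034 ] 6.9 0.002
(211, 44) [0.0615 0.0558 0.    ] 42.2 0.083
(32, 57) [-0.0808  0.0462  0.009 ] 150.2 0.093
(74, 183) [-0.0668 -0.0646  0.009 ] -135.9 0.093
(250, 102) [0.0944 0.0101 0.009 ] 6.1 0.095
```

```bash
python3 -m jog '[[[255,-0.02,-0.019,-0.014,0,0,0],[255,-0.02,-0.019,-0.014,0,0,0],[255,-0.02,-0.019,-0.014,0,0,0],[255,-0.02,-0.02,-0.015,0,0,0],[255,0,0,0,0,0,0],[255,0.003,0.008,-0.0147,0,0,0],[255,0,0,0,0,0,0]]]'
python3 -c "
from h import *
goto(-.066,.002,-.004)"
```

```text
clock: 5.35
tool_pos: [0.515, -0.1914, 0.1584]
tcp_rot: [2.621, -0.005, 2.798]
contact_force: [-0.0, -0.4, 0.5]
gripper_width: 0.0003
finger_force: 0.0
5.35 now(hub mm) [-65.2   1.7  39.9] todo mm [  6.8  20.1 -38.4] rot [ 0.001 -0.005  0.003] F [-0.  -0.4  0.5] w 0.0
```

```bash
python3 -m jog '[[[255,0.0023,0.0067,-0.0128,0,0,0],[255,0.0023,0.0067,-0.0128,0,0,0],[255,0.0023,0.0067,-0.0128,0,0,0],[255,0,0,0,0,0,0]]]' | grep force
python3 -m jog '[[[255,-0.0085,0.0058,0.0015,0,0,0],[255,-0.0085,0.0058,0.0015,0,0,0],[255,-0.0056,0.0052,0.0018,0,0,0],[255,-0.0056,0.0052,0.0017,0,0,0],[255,0,0,0,0,0,0]]]'
cat >> h.py <<'E'
def look(nm):
    P=imaging.camera_params('wrist');im=imaging.get_image('wrist')
    cv2.imwrite(f'pics/{nm}.png',im[:,:,::-1])
    import pickle;pickle.dump(P,open('P'+nm,'wb'))
E
python3 -c "
from h import *
goto(-.0406,.05,-.004);look('w3')"
```

```text
contact_force: [-0.4, 1.0, -0.3]
finger_force: 0.0
clock: 6.25
tool_pos: [0.4931, -0.1499, 0.1283]
tcp_rot: [2.621, -0.002, 2.798]
contact_force: [0.7, 0.6, 0.1]
gripper_width: 0.0
finger_force: 0.0
6.25 now(hub mm) [-52.7  36.2  -2.1] todo mm [-9.2 15.4  4.4] rot [ 0.002 -0.003  0.003] F [0.7 0.6 0.1] w 0.0
```

View pics/w3.png

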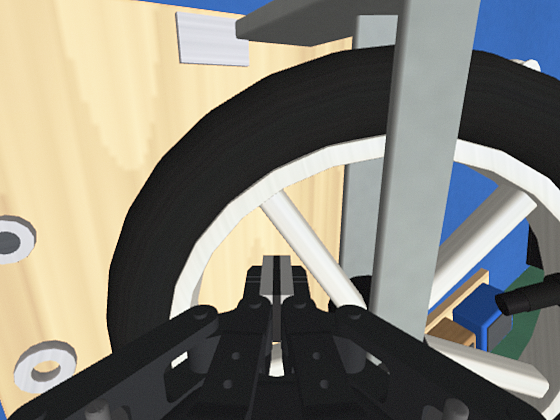

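The view shows the pushed spoke from (270,200) to (350,298), another at (520,200), and the stem end at (505,303).

```bash
cat >> h.py <<'E'
def ang(nm,L):
    import pickle
    P=pickle.load(open('P'+nm,'rb'));A=axes(YAW)
    for p,z in L:
        v=A.T@(onplane('wrist',p,W(0,0,z),A[:,2],P)-HUB)
        print(p,v.round(4),np.degrees(np.arctan2(v[1],v[0])).round(1),np.hypot(*v[:2]).round(3))
E
python3 -c "
from h import *
ang('w3',[((278,198),.009),((343,292),.009),((522,200),.009),((450,278),.009),((505,303),0),((545,293),0)])"
```

```text
(278, 198) [-0.0508  0.0788  0.009 ] 122.8 0.094
(343, 292) [-0.02    0.0321  0.009 ] 121.9 0.038
(522, 200) [0.0542 0.0775 0.009 ] 55.1 0.095
(450, 278) [0.0295 0.0395 0.009 ] 53.2 0.049
(505, 303) [0.0656 0.0195 0.    ] 16.6 0.068
(545, 293) [ 0.0845  0.0254 -0.    ] 16.7 0.088
```

```bash
cat >> h.py <<'E'
def spokes(nm,fit=False):
    """bright runs on circles at the spokes' front face"""
    import pickle
    P=pickle.load(open('P'+nm,'rb'));im=cv2.imread(f'pics/{nm}.png')
    for R in(.06,.075,.085):
        a=np.radians(np.arange(0,360,.25));X=HUB+np.stack([R*np.cos(a),R*np.sin(a),0*a+.009],1)@axes(YAW).T
        q=proj('wrist',X,P).round().astype(int);ok=(q[:,0]>=0)&(q[:,0]<560)&(q[:,1]>=0)&(q[:,1]<420)
        b=np.zeros(len(a),bool);b[ok]=im[q[ok,1],q[ok,0]].min(1)>190
        e=np.flatnonzero(np.diff(np.r_[0,b.astype(int),0]))
        print(R,[(round((s+t-1)/8,1),(t-s)/4) for s,t in zip(e[::2],e[1::2]) if t-s>12])
E
python3 -m jog '[[[255,-0.0019,0.0027,0.0011,0,0,0],[255,-0.0019,0.0027,0.0011,0,0,0],[255,-0.0019,0.0027,0.0011,0,0,0],[255,-0.0019,0.0026,0.0011,0,0,0],[255,0,0,0,0,0,0]]]'
python3 -c "
from h import *
goto(-.0406,.05,-.004);look('w4');spokes('w3');print();spokes('w4')"
```

```text
clock: 6.8
tool_pos: [0.4858, -0.1393, 0.1322]
tcp_rot: [2.621, -0.003, 2.798]
contact_force: [0.1, -0.4, -0.2]
gripper_width: 0.0003
finger_force: 0.3
6.8 now(hub mm) [-44.2  46.6  -2.5] todo mm [-1.9  4.8  0.5] rot [ 0.002 -0.004  0.003] F [ 0.1 -0.4 -0.2] w 0.0
0.06 [(np.float64(54.0), np.float64(9.25)), (np.float64(123.6), np.float64(10.0)), (np.float64(344.9), np.float64(7.5))]
0.075 [(np.float64(53.8), np.float64(7.25)), (np.float64(124.0), np.float64(7.75)), (np.float64(343.1), np.float64(8.0))]
0.085 [(np.float64(53.9), np.float64(6.5)), (np.float64(124.1), np.float64(7.0)), (np.float64(132.8), np.float64(3.75)), (np.float64(150.5), np.float64(3.25)), (np.float64(342.8), np.float64(7.25))]

0.06 [(np.float64(43.8), np.float64(9.25)), (np.float64(113.1), np.float64(10.0))]
0.075 [(np.float64(43.5), np.float64(7.25)), (np.float64(113.2), np.float64(8.25)), (np.float64(149.0), np.float64(3.25))]
0.085 [(np.float64(43.1), np.float64(6.5)), (np.float64(113.4), np.float64(7.0)), (np.float64(128.5), np.float64(3.25))]
```

```bash
python3 -m jog '[[[255,-0.0009,0.0017,0.0007,0,0,0],[255,-0.0009,0.0017,0.0007,0,0,0],[255,-0.0009,0.0017,0.0008,0,0,0],[255,0,0,0,0,0,0],[255,0.002,-0.0034,-0.0015,0,0,0],[255,-0.0025,-0.007,0.013,0,0,0],[255,-0.005,-0.014,0.026,0,0,0],[255,-0.007,-0.019,0.035,0,0,0]]]'
python3 -m jog '[[[255,-0.007,-0.019,0.035,0,0,0],[255,-0.02,-0.027,0.02,0,0,0],[255,-0.02,-0.027,0.02,0,0,0],[255,0,0,0,0,0,0]]]' |grep force
python3 -c "
from h import *
goto(-.10,.1,.15);look('w5');spokes('w5')"
```

```text
clock: 7.65
tool_pos: [0.4703, -0.1778, 0.2064]
tcp_rot: [2.62, -0.006, 2.799]
contact_force: [0.4, 0.1, 0.7]
gripper_width: -0.0002
finger_force: 0.0
contact_force: [0.8, 1.0, -0.6]
finger_force: 0.0
8.05 now(hub mm) [-80.1  67.7 193.3] todo mm [-29.   15.  -47.5] rot [ 0.005 -0.001  0.006] F [ 0.8  1.  -0.6] w -0.0
0.06 [(np.float64(38.1), np.float64(9.0)), (np.float64(67.2), np.float64(6.75)), (np.float64(108.4), np.float64(9.5)), (np.float64(180.8), np.float64(10.75)), (np.float64(254.4), np.float64(9.5)), (np.float64(326.9), np.float64(10.5))]
0.075 [(np.float64(37.9), np.float64(7.0)), (np.float64(73.2), np.float64(5.25)), (np.float64(108.6), np.float64(7.5)), (np.float64(181.1), np.float64(7.5)), (np.float64(254.1), np.float64(7.0)), (np.float64(327.2), np.float64(8.25))]
0.085 [(np.float64(37.6), np.float64(6.0)), (np.float64(108.8), np.float64(6.75)), (np.float64(144.5), np.float64(5.25)), (np.float64(181.4), np.float64(7.5)), (np.float64(254.0), np.float64(6.75)), (np.float64(326.2), np.float64(7.25))]
```

View pics/w5.png

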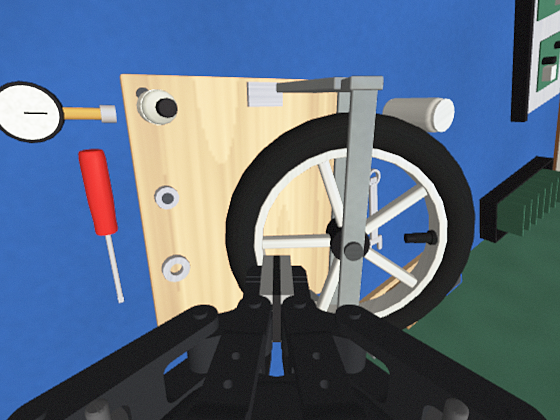

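All five spokes are visible. The stem is at (420,238), almost straight up-slope from the head at (352,250), and the bystanders are undisturbed. Averaging the spokes gives about +1.8°. I'll check the frame's own direction against the bar edge.

```bash
python3 - <<'E'
from h import *
import pickle
P=pickle.load(open('Pw5','rb'));A=axes(YAW);g=cv2.imread('pics/w5.png').astype(float)
L=[]
for y in list(range(120,215,5))+list(range(265,300,5)):
    d=np.abs(g[y,352:395]-g[y,350:393]).sum(1);k=np.argmax(np.where(np.abs(np.arange(352,395)-(382-(y-95)*.105))<7,d,0));L.append((351+k,y))
print(L)
V=np.array([A.T@(onplane('wrist',p,W(0,0,.028),A[:,2],P)-HUB) for p in L])
c=np.polyfit(V[:,1],V[:,0],1);res=V[:,0]-np.polyval(c,V[:,1]);k=np.abs(res)<.0015;c=np.polyfit(V[k,1],V[k,0],1)
print('slope deg',np.degrees(c[0]),'x at hub',c[1],k.sum(),len(k))
ang('w5',[((408,239),0),((428,238),0),((420,238.5),0),((352,250),.034)])
E
```

```text
[(np.int64(374), 120), (np.int64(374), 125), (np.int64(374), 130), (np.int64(373), 135), (np.int64(373), 140), (np.int64(372), 145), (np.int64(382), 150), (np.int64(371), 155), (np.int64(371), 160), (np.int64(371), 165), (np.int64(378), 170), (np.int64(378), 175), (np.int64(379), 180), (np.int64(377), 185), (np.int64(370), 190), (np.int64(370), 195), (np.int64(370), 200), (np.int64(370), 205), (np.int64(370), 210), (np.int64(362), 265), (np.int64(361), 270), (np.int64(361), 275), (np.int64(360), 280), (np.int64(360), 285), (np.int64(360), 290), (np.int64(359), 295)]
slope deg 1.3665624923014803 x at hub 0.01286315805674612 10 26
(408, 239) [ 0.07   -0.0004 -0.    ] -0.4 0.07
(428, 238) [ 0.0927  0.0007 -0.    ] 0.4 0.093
(420, 238.5) [ 0.0836  0.0001 -0.    ] 0.1 0.084
(352, 250) [-0.0016  0.0025  0.034 ] 121.8 0.003
```

```bash
python3 - <<'E'
from h import *
im=cv2.imread('pics/w5.png')[80:320,230:490]
cv2.imwrite('pics/w5c.png',cv2.resize(im,None,fx=2.5,fy=2.5,interpolation=cv2.INTER_CUBIC))
P=imaging.camera_params('wrist');T=np.array(P['world_to_cam']);print('cam hub mm',(1e3*axes(YAW).T@(-T[:3,:3].T@T[:3,3]-HUB)).round())
d={38:1.9,108.6:.6,181.1:1.1,254.1:2.1,327.2:3.2}
a=np.radians(list(d));M=np.stack([np.ones(5),-np.sin(a)/.075,np.cos(a)/.075],1)
s,res,_,_=np.linalg.lstsq(M,np.radians(list(d.values())),rcond=None);print('theta',np.degrees(s[0]),'hub off',s[1:],np.degrees(M@s)-list(d.values()))
E
```

```text
cam hub mm [-77. 149. 334.]
theta 1.7804343625367756 hub off [0.00111054 0.00118428] [ 0.07104347  0.08778582 -0.20783461  0.24851057 -0.19950526]
```

View pics/w5c.png

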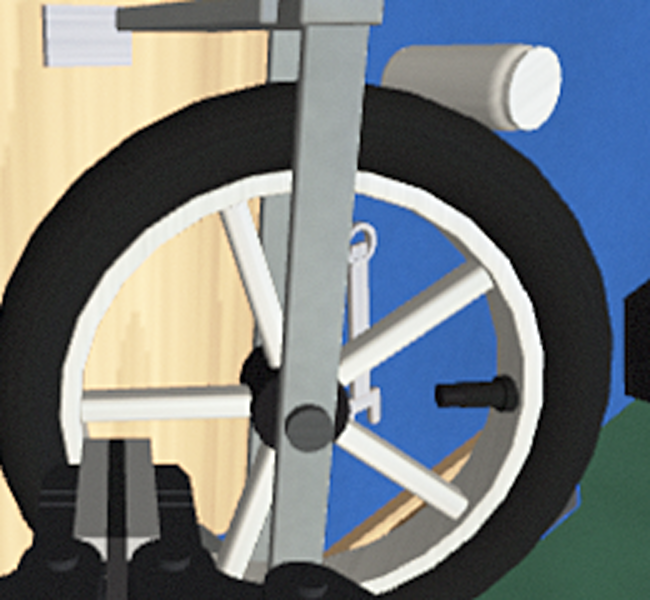

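```bash
python3 - <<'E'
from h import *
f=lambda x,y:(230+(x-.75)/2.5,80+(y-.75)/2.5)
ang('w5',[(f(440,395),0),(f(480,393),0),(f(514,392),0)])
ang('w5',[(f(x,y),.028) for x,y in((365,60),(323,555),(302,60),(273,555))]);ang('w5',[(f(310,428),.034)])
E
```

```text
(405.7, 237.7) [ 0.0672  0.0012 -0.    ] 1.0 0.067
(421.7, 236.9) [ 0.0853  0.0021 -0.    ] 1.4 0.085
(435.3, 236.5) [ 0.1007  0.0025 -0.    ] 1.4 0.101
(375.7, 103.7) [0.0116 0.1472 0.028 ] 85.5 0.148
(358.9, 301.7) [ 0.0121 -0.0646  0.028 ] -79.4 0.066
(350.5, 103.7) [-0.0115  0.1474  0.028 ] 94.5 0.148
(338.9, 301.7) [-0.0104 -0.0645  0.028 ] -99.2 0.065
(353.7, 250.9) [0.0003 0.0015 0.034 ] 79.5 0.002
```

The crop shows the stem pointing up-slope at crop (440–514, 393), and the bar edges agree with my axes to 0.3°. The stem is within about 1–2° of 12 o'clock and the arm is clear, so I'm handing the job in.

```bash
python3 -c "
from h import *
print(order.close_job())"
```

```text
the job is handed in; nothing more can be done
None
```

The wheel was turned clockwise about 137° in two spoke pushes; the stem measures about 1–2° from 12 o'clock, the fingers are clear of the wheel, and the job was handed in after about 8 s of robot time.

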